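# Draw up the turnbuckle of the gluing clamp on the transformer

## Robot

A 7-joint arm with a two-finger parallel gripper is mounted at the origin on a cart in front of the work surface, level with it; the furniture and walls round the work are solid. World frame = base frame: x ahead of the robot, y to its left, z up, the work surface at z = 0. Lengths are in m, angles in rad, forces in N, time in s.
With the tool pointing down it reaches from about 0.4 to 0.85 m from the base axis. Payload 10.4 kg.
Tool frame: the origin (TCP) lies on the centre line of the jaws, within the pads' length; the fingertips stand r.tip_extent ahead of it and the grasp point (between the pads) lies 8 mm behind it (r.tip_extent is the distance from the TCP to the fingertips, in m); z points along the fingers, y is the direction in which the jaws open and shut (so a half turn about z gives the same grasp; the last joint's range is limited). The gripper opens to 87 mm and grips with 3 to 60 N. Pads are 19 mm wide; open, the fingers measure 117 mm over their backs; the gripper's body (75 mm by 190 mm) begins 51 mm behind the grasp point.
Start: joints at [-1.209, 0.332, -0.065, 1.46, 0.022, 1.35, -0.088], TCP at [0.235, 0.579, 0.234] pointing down, gripper open.
Joint ranges: [-2.6, 2.6], [-0.5, 2.12], [-1.47, 1.34], [0.16, 2.42], [-1.27, 4.41], [0.06, 2.06], [-2.6, 2.6]. Speed limits (rad/s): [2.22, 2.22, 2.79, 2.79, 3.14, 3.14, 3.14].

## Interface

Orientations are given as a unit quaternion [x, y, z, w].
In Python, from bench import r gives the robot as it stands.
- The arm moves only by the shell command python3 -m jog 'ROWS' [FORCE]. ROWS is JSON, a list of rows, each a list of 7 numbers: the shift along the tool's x, y, z in cm, then the turn, a rotation vector about the tool's x, y, z in rad, then the opening, from -1 (shut) to 1 (fully open). In form: [[tx, ty, tz, wx, wy, wz, jaw], ...]. A call has 1 to 20 rows; each row shifts and turns the commanded pose from where the row before left it, along the tool's axes as they then stand; what a row does not reach is not made up. A row lasts 1/8 s, in which the tool goes at most 62.5 mm and 10.7 degrees, less where a joint would pass 70% of its speed; a pose out of reach is approached as far as the arm can. A call with a gripper value outside its range is refused whole. The fingers move at their own pace and stop on an object; FORCE is the grip in N (left out, the last holds). Time passes only in rows, so rows that do not move let the fingers close. It gives the time, the measured TCP pose, the force and the opening at its end, in the units of the state.
- r.read_state(): the state, without advancing time (a new reading comes with each control period).
- r.camera(name): name is "side" or "top"; returns a dict with "frame" (480x640x3 uint8, red, green, blue), "fx", "fy", "cx", "cy" (pixels), "k1" (the pictures are not rectified: a ray, as slopes to the right and down, at radius r is drawn at 1 + k1 r^2 times it, then the intrinsics apply), "camera_from_world" (4x4, takes a point from world to camera coordinates). Camera axes: x right, y down, z forward; pixel columns grow to the right and rows downward; lengths in m; the calibration is good to about 2 mm. A picture is of the moment at which its call begins. There is no depth.
- r.close_job(): hands the job in, once; it reports no verdict.
Trained networks look in a picture, given as the dict that the camera call returned (one of the last four; its "shot" number tells which), for a name from the list of things; names that differ only in an ending like _2 or _b are one class to them, and where a whole thing is asked for, a point or a joint stands for the part that bears it (a point fixed in the world has none). Each returns a list of dicts, best first, with "score" (0 to 1); they miss things now and then, are a little off and sometimes report something else, mostly with a low value. They report only what shows in the picture. A call takes as long as a camera call.
- r.search_frame(picture, thing): "rect" ([left, top, right, bottom] in pixels, round what is visible of it).
The state is a dict: "time": time; "joint_positions": joint angles; "joint_vel": joint speeds; "joint_torque": joint torques, N m; "ee_pos": TCP position; "eef_rot": TCP orientation; "ft_force": force on the tool from outside, world axes, zero at the start; "torque": the same for the moment, N m; "width": finger opening in m.
Only numpy, scipy, OpenCV 4.12 (cv2) and the standard library are available. Lean on these libraries where they do the work, as an engineer would, in place of code of your own. Each camera call takes 0.05 s, during which the arm holds its last target.

## Task

A freshly glued transformer stands loose between the jaws of one of the two blue gluing clamps. Turn that clamp's brass turnbuckle by its red-knobbed bar: swing the bar up and over, away from the transformer, all the way to its stop, so that both jaws draw in and clamp the transformer, then let go. Leave the empty clamp's turnbuckle as it is and keep the transformer standing where it is.

Things in the scene. Friction and masses are not known exactly. Their poses are not given: they have to be found in the camera images.
- transformer: Yellow and black transformer, core 32 x 68 x 37 mm, about 0.2 kg, standing loose on the 10 mm thick blue base (130 x 190 mm) of one of two alike fixed clamps, between its grey jaws (67 mm high at the back, 45 mm in front). Origin: middle of its underside; y along its length, the way the jaws close; z up.
- loaded_knob (a point): Centre of the red barrel knob (24 mm across, 30 mm long along y) on the 8 mm steel bar of that clamp's brass turnbuckle. Axes turn with the bar: z runs along the bar, from the turnbuckle's axis out to the knob; y along that axis, which is level, 48 mm above the bench and 75 mm from the knob in -z. Pinch its flat y ends from above (it pivots between the fingers) or push the bar.
- loaded_sleeve (a joint): Turn (rad) of that turnbuckle, right-handed about the knob's y axis. At 0 the bar leans 0.8 rad from upright over the transformer; upright at 0.8; stop at 1.6, leaning 0.8 rad away from it. Starts at 0 to 0.3. Each jaw draws in 8 mm per rad and grips from about 1.3; rubber faces give up to the stop. Takes 2 to 6 N at the knob, which may creep in a grip; stays where left.
- spare_sleeve (a joint): The same joint of the other, empty clamp, which looks the same; starts at 0.2 to 0.3. Not to be turned.

How it is judged:
At the end, for the whole second after the job is handed in: The loaded clamp's turnbuckle is turned to 1.32 rad or more (within 0.28 rad of its stop), so both jaws grip the transformer, which stands at rest upright within 0.17 rad and within 20 mm of where it stood (value of joint loaded_sleeve above 1.32 rad and distance of transformer from where it was at the start of the episode below 0.02 m and angle between transformer's own z axis and vertical below 0.17 rad and linear speed of transformer below 0.02 m/s); the robot touches nothing.
It fails at once if the empty clamp's turnbuckle is turned (below 0.08 or above 0.42 rad) (value of joint spare_sleeve above 0.42 rad or value of joint spare_sleeve below 0.08 rad).
It fails at once if the transformer is tipped over or lifted out (angle between transformer's own z axis and vertical above 0.5 rad or distance of transformer from where it was at the start of the episode above 0.05 m).
It also fails if it takes over 34 s, if anything falls off the work surface, if the arm or the gripper's body presses on something with over 40 N, if the wrist force passes 120 N, or if a joint passes its speed limit or range.

## Working session

There is one attempt and no reset: what is moved stays moved. The work goes in short steps, Python scripts to look and compute and a shell command to move; the robot and the scene stay as the last step left them, time stands still between calls to the robot, and variables do not carry over. Pictures are saved under pics/ and viewed, and the job is handed in when it is done.

```bash
mkdir -p pics; ls; python3 - <<'E'
from bench import r
import cv2,json
s=r.read_state();print(s['time'],s['ee_pos'],s['eef_rot'],s['width'],r.tip_extent)
for n in ('side','top'):
    p=r.camera(n);cv2.imwrite(f'pics/{n}0.png',p['frame'][:,:,::-1])
    print(n,p['fx'],p['fy'],p['cx'],p['cy'],p['k1'],p['camera_from_world'])
    for t in ('transformer','loaded_knob','loaded_sleeve'):
        print(t,[(round(d['score'],2),[round(v) for v in d['rect']]) for d in r.search_frame(p,t)])
E
```

```text
pics
0.0 [0.23444792 0.5789677  0.23276951] [ 1.91162692e-01  9.81558126e-01 -6.76307424e-04 -1.13429882e-04] 0.08723331741386059 0.011
side 499.7235209940269 499.7235209940269 319.79878063059124 239.59469589599192 -0.06782647850554575 [[ 0.98592167 -0.16536164  0.0247789  -0.4766597 ]
 [-0.07379303 -0.56328763 -0.82295907  0.19677751]
 [ 0.15004351  0.80954467 -0.56756001  0.71010897]
 [ 0.          0.          0.          1.        ]]
transformer [(0.72, [262, 204, 284, 224])]
loaded_knob [(0.68, [280, 173, 309, 220])]
loaded_sleeve [(0.75, [277, 174, 308, 220])]
top 500.28173518823826 500.28173518823826 319.57136350039275 237.93753334081154 -0.04779862718568316 [[ 0.02631562 -0.99963565 -0.00600408  0.12708976]
 [-0.97448478 -0.02431332 -0.22313287  0.50420265]
 [ 0.2229056   0.01172276 -0.97476955  0.8164705 ]
 [ 0.          0.          0.          1.        ]]
transformer [(0.88, [194, 258, 238, 284])]
loaded_knob [(0.78, [198, 225, 243, 258])]
loaded_sleeve [(0.82, [198, 233, 244, 258])]
```

View pics/side0.png

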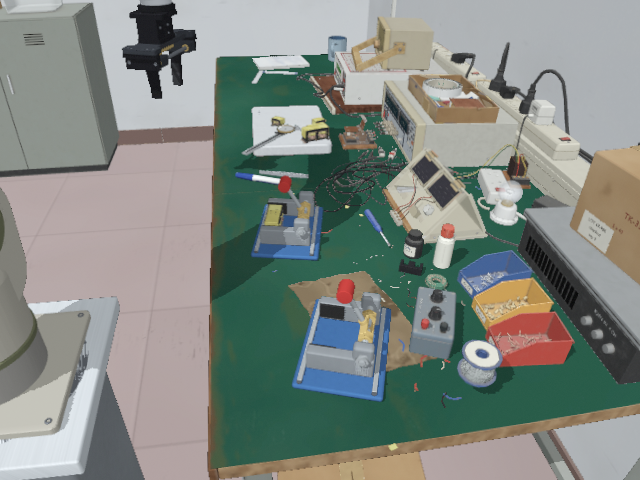

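View pics/top0.png

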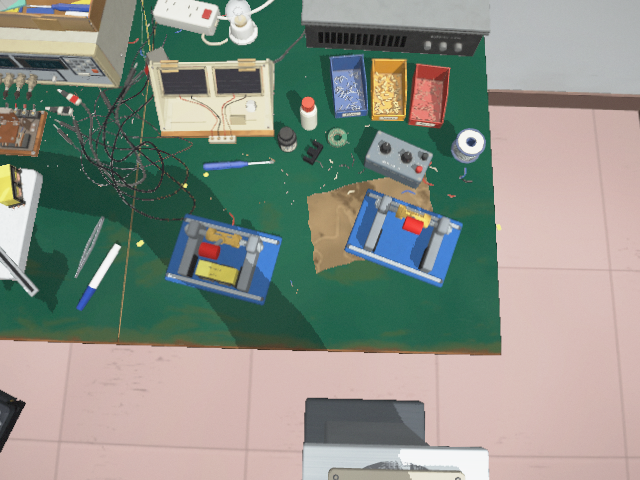

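The loaded clamp is the left one in the top view (about 222,260), with the transformer at (216,271) and the red knob at (209,251). The empty clamp is at (405,240). I'll zoom in to measure.

```bash
python3 - <<'E'
import cv2
a=cv2.imread('pics/top0.png')[200:315,150:300];cv2.imwrite('pics/topz.png',cv2.resize(a,None,fx=5,fy=5,interpolation=cv2.INTER_CUBIC))
a=cv2.imread('pics/side0.png')[165:270,240:340];cv2.imwrite('pics/sidez.png',cv2.resize(a,None,fx=5.5,fy=5.5,interpolation=cv2.INTER_CUBIC))
E
```

```text
(no output)
```

View pics/topz.png

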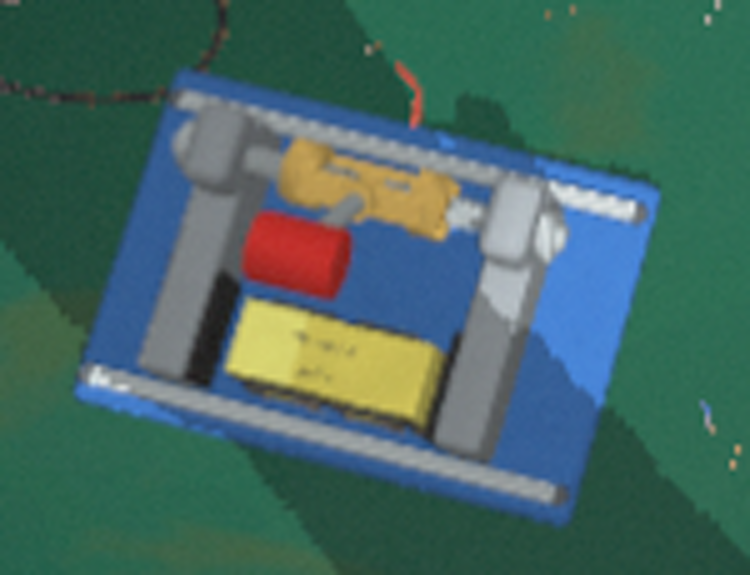

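View pics/sidez.png

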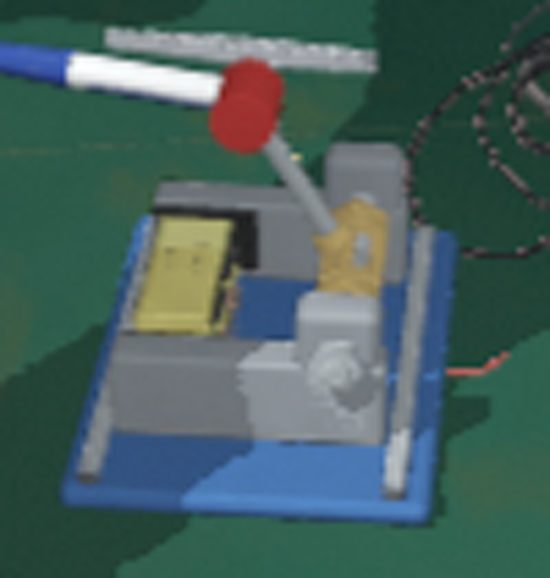

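```bash
cat > h.py <<'E'
import numpy as np,cv2,json
from bench import r
def ray(p,uv):
    x=np.array([(uv[0]-p['cx'])/p['fx'],(uv[1]-p['cy'])/p['fy']]);q=x.copy()
    for _ in range(20): q=x/(1+p['k1']*(q@q))
    T=np.array(p['camera_from_world']);R=T[:3,:3];o=-R.T@T[:3,3];d=R.T@np.array([q[0],q[1],1]);return o,d/np.linalg.norm(d)
def plane(p,uv,z):
    o,d=ray(p,uv);return o+d*(z-o[2])/d[2]
def tri(p1,a,p2,b):
    o1,d1=ray(p1,a);o2,d2=ray(p2,b)
    t=np.linalg.lstsq(np.c_[d1,-d2],o2-o1,rcond=None)[0]
    A=o1+t[0]*d1;B=o2+t[1]*d2;return (A+B)/2,np.linalg.norm(A-B)
def proj(p,X):
    T=np.array(p['camera_from_world']);c=T[:3,:3]@X+T[:3,3];q=c[:2]/c[2];q=q*(1+p['k1']*(q@q));return q*p['fx']+[p['cx'],p['cy']]
E
python3 - <<'E'
from h import *
np.set_printoptions(precision=4,suppress=True)
t=r.camera('top');s=r.camera('side')
Z=lambda x,y:(150+x/5,200+y/5); S=lambda x,y:(240+x/5.5,165+y/5.5)
c=[plane(t,Z(*q),.01) for q in((180,70),(660,185),(568,522),(78,395))]
cs=[plane(s,S(*q),.01) for q in((455,232),(432,510),(65,495))]
print('base top',np.array(c));print('side',np.array(cs))
C=np.mean(c,0);yd=(c[0]-c[1]+c[3]-c[2])[:2];print('C',C,'yaw of y axis',np.arctan2(yd[1],yd[0]),np.linalg.norm(yd)/2)
K,e=tri(t,Z(298,255),s,S(247,106));print('knob',K,e)
# transformer top
P=[plane(t,Z(*q),.047) for q in((250,298),(447,347),(425,425),(225,372))];print('trafo',np.mean(P,0))
yd=yd/np.linalg.norm(yd);xd=np.array([yd[1],-yd[0]])
for n,X in(('K',K),('T',np.mean(P,0)),('C',C)): print(n,'along y',(X-C)[:2]@yd,'x',(X-C)[:2]@xd)
print(r.read_state()['time'])
E
```

```text
base top [[0.5514 0.392  0.01  ]
 [0.5117 0.2099 0.01  ]
 [0.3869 0.2377 0.01  ]
 [0.4279 0.419  0.01  ]]
side [[0.555  0.389  0.01  ]
 [0.5154 0.2061 0.01  ]
 [0.3907 0.2315 0.01  ]]
C [0.4695 0.3146 0.01  ] yaw of y axis 1.3522281314297964 0.18611912687303783
knob [0.4637 0.3185 0.1105] 0.002720053602350981
trafo [0.4376 0.3171 0.047 ]
K along y 0.002493030538009519 x -0.006494938785394764
T along y -0.0045026991482513545 x -0.031664362657200684
C along y 0.0 x 0.0
0.5
```

```bash
python3 -m jog '[[0,0,0,0,0,-0.083,1],[0,0,0,0,0,-0.083,1],[-2.8,-2.05,0,0,0,0,1],[-2.8,-2.05,0,0,0,0,1],[-2.8,-2.05,0,0,0,0,1],[-2.8,-2.05,0,0,0,0,1],[-2.8,-2.05,0,0,0,0,1],[-2.8,-2.05,0,0,0,0,1],[-2.8,-2.05,0,0,0,0,1],[-2.8,-2.05,0,0,0,0,1],[-2.8,-2.05,0,0,0,0,1],[-2.8,-2.05,0,0,0,0,1],[0,0,2,0,0,0,1],[0,0,2,0,0,0,1],[0,0,0,0,0,0,1],[0,0,0,0,0,0,1]]' 25; python3 - <<'E'
from h import *
from scipy.spatial.transform import Rotation as R
s=r.read_state();print(R.from_quat(s['eef_rot']).as_matrix().round(3),s['ee_pos'])
t=r.camera('top');cv2.imwrite('pics/t1.png',cv2.resize(t['frame'][180:320,130:320,::-1],None,fx=4,fy=4))
t=r.camera('side');cv2.imwrite('pics/s1.png',cv2.resize(t['frame'][80:270,200:400,::-1],None,fx=3,fy=3))
E
```

```text
time: 2.5
ee_pos: [0.4637, 0.3187, 0.1945]
eef_rot: [0.109, 0.994, 0.0, 0.0]
ft_force: [0.3, -0.4, 0.2]
width: 0.0867
[[-0.976  0.217  0.001]
 [ 0.217  0.976  0.001]
 [-0.001  0.001 -1.   ]] [0.46367492 0.31872557 0.19445936]
```

View pics/t1.png

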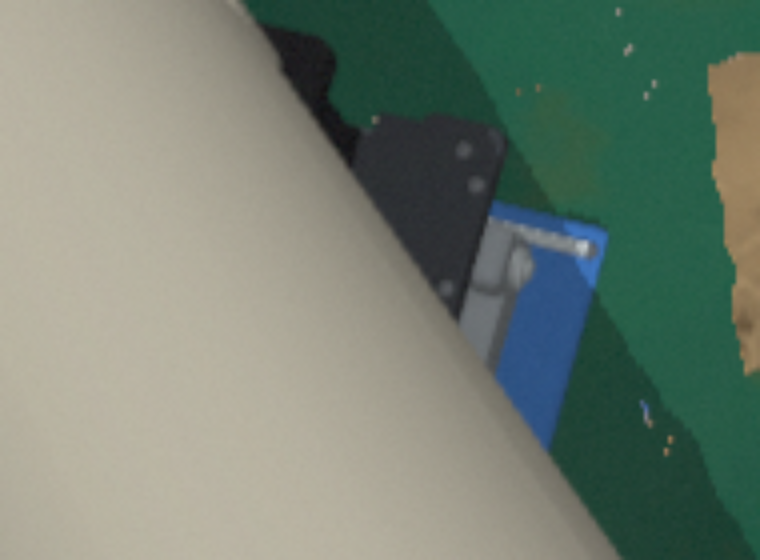

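View pics/s1.png

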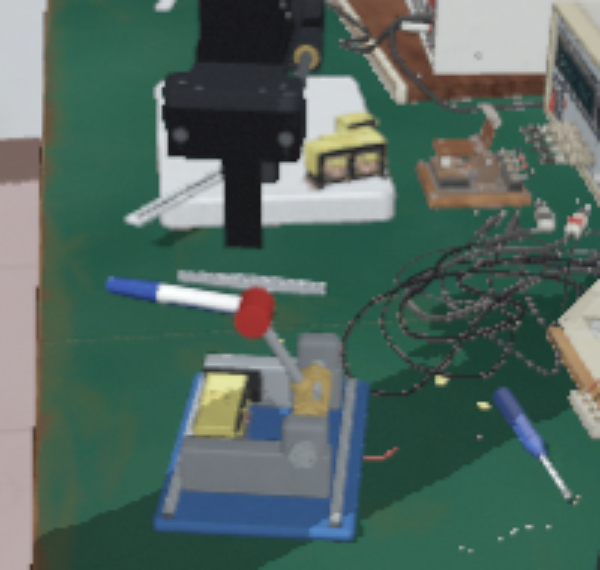

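The side view shows the open fingers straight above the knob (255,312 in the crop). The arm blocks the top view. Next I go down and close on the knob.

```bash
python3 -m jog '[[0,0,2.5,0,0,0,1],[0,0,2.5,0,0,0,1],[0,0,2.2,0,0,0,1],[0,0,1,0,0,0,1],[0,0,1,0,0,0,1],[0,0,0,0,0,0,1],[0,0,0,0,0,0,1],[0,0,0,0,0,0,-1],[0,0,0,0,0,0,-1],[0,0,0,0,0,0,-1],[0,0,0,0,0,0,-1],[0,0,0,0,0,0,-1],[0,0,0,0,0,0,-1]]' 25; python3 - <<'E'
from h import *
t=r.camera('side');cv2.imwrite('pics/s2.png',cv2.resize(t['frame'][80:270,200:400,::-1],None,fx=3,fy=3))
E
```

```text
time: 4.22
ee_pos: [0.4634, 0.3184, 0.1016]
eef_rot: [0.109, 0.994, 0.0, -0.0]
ft_force: [-0.8, -0.3, 0.3]
width: 0.0349
```

View pics/s2.png

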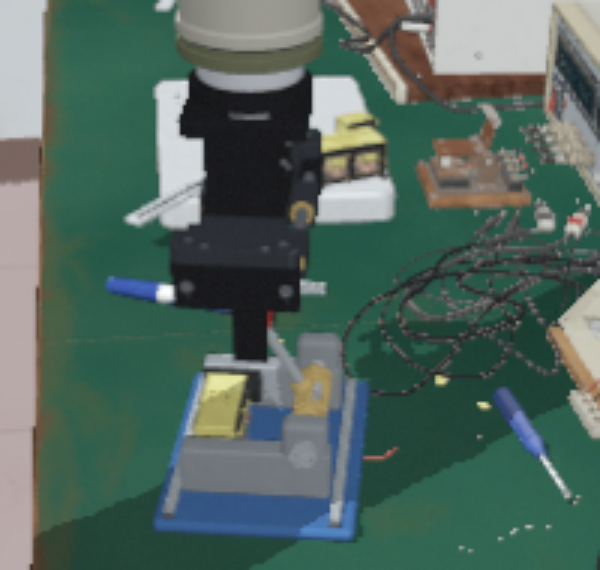

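```bash
python3 -m jog '[[0,0,0,0,0,0,-1],[0,0,0,0,0,0,-1],[0,0,0,0,0,0,-1],[-0.75,0,-0.44,0,0,0,-1],[-0.83,0,-0.36,0,0,0,-1],[-0.86,0,-0.25,0,0,0,-1],[-0.89,0,-0.15,0,0,0,-1],[-0.82,0,-0.05,0,0,0,-1],[0,0,0,0,0,0,-1]]' 25; python3 - <<'E'
from h import *
t=r.camera('side');cv2.imwrite('pics/s3.png',cv2.resize(t['frame'][80:270,200:400,::-1],None,fx=3,fy=3))
E
```

```text
time: 5.4
ee_pos: [0.5047, 0.309, 0.1136]
eef_rot: [0.11, 0.994, -0.0, 0.0]
ft_force: [-0.6, 2.2, -11.8]
width: 0.03
```

View pics/s3.png

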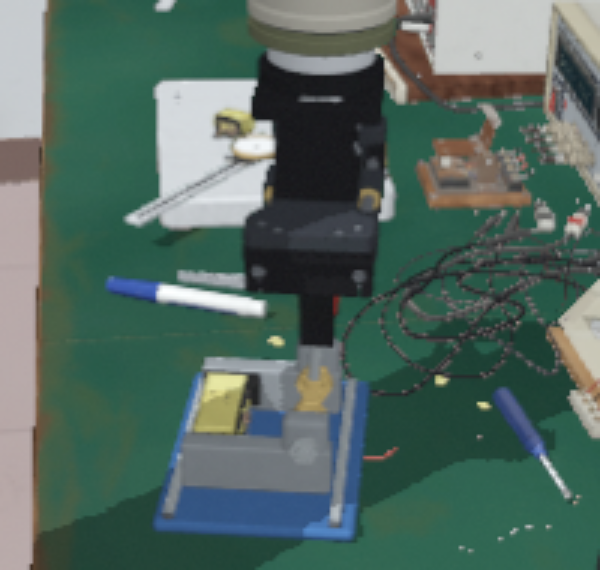

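```bash
python3 -m jog '[[-0.9,0,0.1,0,0,0,-1],[-0.88,0,0.22,0,0,0,-1],[-0.86,0,0.26,0,0,0,-1],[-0.82,0,0.37,0,0,0,-1],[-0.77,0,0.46,0,0,0,-1],[0,0,0,0,0,0,-1]]' 30; python3 -m jog '[[-0.6,0,0.45,0,0,0,-1],[-0.55,0,0.51,0,0,0,-1],[0,0,0,0,0,0,-1],[0,0,0,0,0,0,-1]]'; python3 - <<'E'
from h import *
t=r.camera('side');cv2.imwrite('pics/s4.png',cv2.resize(t['frame'][80:270,200:400,::-1],None,fx=3,fy=3))
E
```

```text
time: 6.2
ee_pos: [0.545, 0.2999, 0.0998]
eef_rot: [0.109, 0.994, -0.0, -0.001]
ft_force: [-6.0, -0.5, -4.8]
width: 0.0293
time: 6.7
ee_pos: [0.5557, 0.2975, 0.0907]
eef_rot: [0.109, 0.994, -0.0, -0.001]
ft_force: [-8.2, -0.9, -0.9]
width: 0.0295
```

View pics/s4.png

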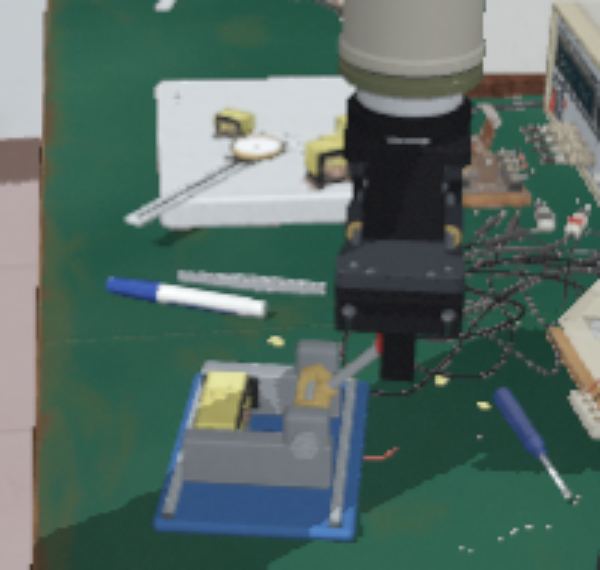

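The bar leans away and the transformer is still standing. I'll push on toward the stop and watch the force.

```bash
python3 -m jog '[[-0.4,0,0.4,0,0,0,-1],[-0.2,0,0.2,0,0,0,-1],[0,0,0,0,0,0,-1],[0,0,0,0,0,0,-1]]' 30;python3 -m jog '[[-0.2,0,0.2,0,0,0,-1],[0,0,0,0,0,0,-1],[0,0,0,0,0,0,-1]]' ; python3 - <<'E'
from h import *
t=r.camera('side');cv2.imwrite('pics/s5.png',cv2.resize(t['frame'][130:260,240:370,::-1],None,fx=4.5,fy=4.5))
E
```

```text
time: 7.25
ee_pos: [0.5598, 0.2967, 0.0877]
eef_rot: [0.109, 0.994, -0.0, -0.002]
ft_force: [-27.7, -7.6, 29.6]
width: 0.0296
time: 7.62
ee_pos: [0.5621, 0.2963, 0.086]
eef_rot: [0.109, 0.994, -0.0, -0.002]
ft_force: [-27.9, -8.4, 30.4]
width: 0.0293
```

View pics/s5.png

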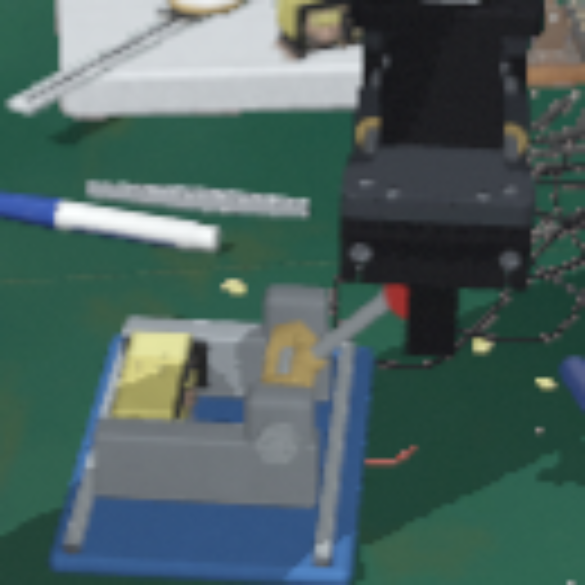

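Force jumped to about 40 N and then levelled off as the knob slipped in the grip, so this is the stop. I'll relieve the load, open and retreat upward.

```bash
python3 -m jog '[[0.2,0,-0.2,0,0,0,-1],[0,0,0,0,0,0,0.2],[0,0,0,0,0,0,0.5],[0,0,0,0,0,0,0.5],[0,0,0,0,0,0,0.5],[0,0,-1,0,0,0,0.5],[0,0,-2,0,0,0,0.5],[0,0,-3,0,0,0,0.5],[0,0,-3,0,0,0,0.5],[0,3,-3,0,0,0,0.5],[0,4,-2,0,0,0,0.5],[0,4,0,0,0,0,0.5],[0,4,0,0,0,0,0.5],[0,4,0,0,0,0,0.5],[0,4,0,0,0,0,0.5],[2,4,0,0,0,0,0.5],[2,4,0,0,0,0,0.5],[0,0,0,0,0,0,0.5]]'; python3 - <<'E'
from h import *
t=r.camera('side');cv2.imwrite('pics/s6.png',cv2.resize(t['frame'][130:260,240:370,::-1],None,fx=4.5,fy=4.5))
t=r.camera('top');cv2.imwrite('pics/t6.png',cv2.resize(t['frame'][180:320,130:320,::-1],None,fx=4,fy=4))
E
```

```text
time: 9.93
ee_pos: [0.5874, 0.6117, 0.2237]
eef_rot: [0.107, 0.994, 0.0, -0.001]
ft_force: [-0.4, -0.1, 0.1]
width: 0.0655
```

View pics/s6.png

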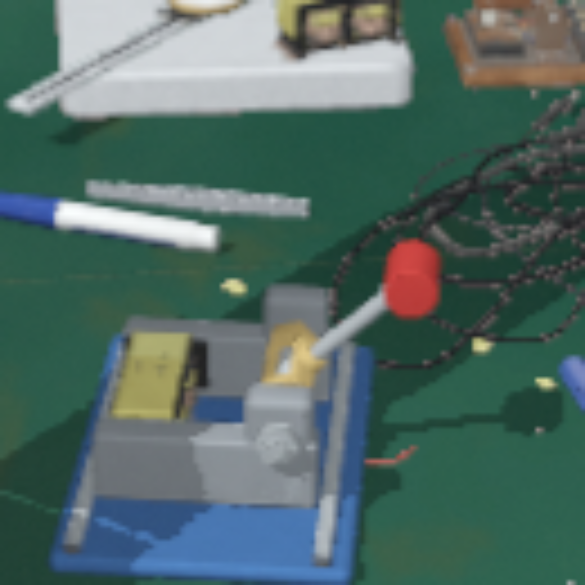

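View pics/t6.png

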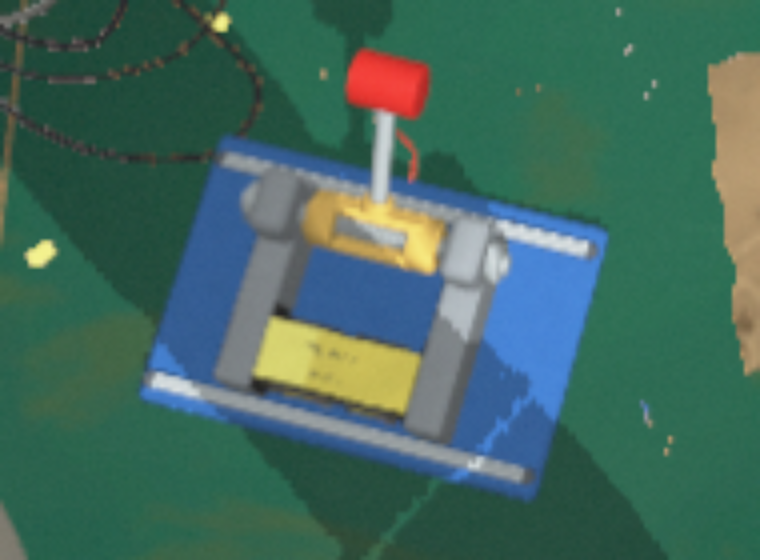

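Both views are clear: the bar leans away and both jaws touch the transformer. I'll measure the angle and the transformer's shift.

```bash
python3 - <<'E'
from h import *
t=r.camera('top');s=r.camera('side')
K,e=tri(t,(130+389/4,180+84/4),s,(240+412/4.5,130+279/4.5));print('knob',K,e)
yd=np.array([.217,.976]);xd=np.array([.976,-.217]);C=np.array([.4695,.3146])
d=(K[:2]-C)@xd-.035;print('lean',np.arctan2(d,K[2]-.048),'turn',.8+np.arctan2(d,K[2]-.048),'R',np.hypot(d,K[2]-.048),'acos',.8+np.arccos((K[2]-.048)/.075))
P=np.mean([plane(t,(130+x/4,180+y/4),.047) for x,y in((270,318),(422,353),(404,413),(253,378))],0);print('trafo',P,'was .4376 .3171')
print(r.read_state()['joint_vel'].round(3) if hasattr(r.read_state()['joint_vel'],'round') else '')
E
```

```text
knob [0.55303017 0.29772016 0.09857485] 0.0025667941790762177
lean 0.7815626335002275 turn 1.5815626335002275 R 0.07125088006909984 acos 1.6307375076843695
trafo [0.43869236 0.32251562 0.047     ] was .4376 .3171
[ 0.007 -0.007 -0.001  0.01  -0.001 -0.002  0.001]
```

```bash
python3 -m jog '[[0,0,0,0,0,0,0.5],[0,0,0,0,0,0,0.5]]'; python3 -c "
from bench import r
r.close_job()"
```

```text
time: 10.38
ee_pos: [0.591, 0.607, 0.2251]
eef_rot: [0.11, 0.994, 0.0, 0.0]
ft_force: [-1.2, -0.3, 0.4]
width: 0.0651
the job is handed in; nothing more can be done
```

I clamped the transformer and handed the job in at about 10.4 s. I pinched the loaded clamp's knob by its flat ends, swung the bar up and over to its stop, let go and moved the arm clear.

My last checks, from both cameras:
- **Turnbuckle:** it measures about 1.58 rad from the knob's position, or 1.63 from its height alone. The stop is at 1.6 and the requirement is 1.32. At the end of the swing the force jumped to about 40 N, then levelled off as the knob slipped in the grip.
- **Transformer:** it stands upright between both jaws, about 5 to 6 mm from where it started, against the 20 mm allowed.
- **Empty clamp:** the arm never went near it, but I didn't measure its turnbuckle again at the end.
- **Robot:** it was clear of everything, with the wrist force near zero (about 1 N).

No check failed. The cameras disagreed by about 2.6 mm on the knob's position, and its distance from the turnbuckle's axis came out at 71 mm instead of 75 mm. Neither is large enough to bring the turn below 1.32 rad.

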